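Shut off and vent the gas line on the welding bench

ROBOT

A 6-joint arm with a two-finger parallel gripper is mounted at the origin on the work surface. World frame = base frame: x ahead of the robot, y to its left, z up, the work surface at z = 0. Lengths are in mm, angles in degrees, forces in N, time in s.
With the tool pointing down it reaches from about 300 to 850 mm from the base axis. Payload 4.2 kg.
Tool frame: the origin (TCP) lies between the finger pads; the fingertips stand 19 mm ahead of it and the grasp point (between the pads) is the TCP (env.tips_ahead is the distance from the TCP to the fingertips, in mm); z points along the fingers, y is the direction in which the jaws open and shut (so a half turn about z gives the same grasp; the last joint's range is limited). The gripper opens to 91 mm and grips with 3 to 60 N. Pads are 32 mm wide; open, the fingers measure 118 mm over their backs; the gripper's body (76 mm by 178 mm) begins 60 mm behind the grasp point.
Start: joints at [-75.057, 18.312, 89.639, -0, 72.044, -1.146], TCP at [159.349, -552.494, 232.976] pointing down, gripper open.
Joint ranges: [-177.97, 177.97], [-48.28, 115.42], [12.27, 149.76], [-77.06, 257.06], [2.81, 150.46], [-146.56, 146.56]. Speed limits (degrees/s): [147.25, 147.25, 180, 180, 180, 180].

INTERFACE

Orientations are given as [roll, pitch, yaw] about the fixed x, y, z axes, in that order (R = Rz(yaw) Ry(pitch) Rx(roll)).
In Python, from workcell import telemetry, viewer, job_done, env gives the robot as it stands. The module is installed in compiled form; this text tells all that it offers.
- The arm moves only by the shell command python3 -m jog 'ROWS' [FORCE]. ROWS is JSON, a list of rows, each a list of 3 entries, a list of its own where there are three numbers: the shift along the tool's x, y, z in cm, then the turn about the tool's z in degrees, then the opening, from 0 (shut) to 1 (fully open). A call has 1 to 10 rows; each row shifts and turns the pose as measured when the row begins, along the tool's axes as they then stand; what a row does not reach is not made up. A row lasts 1/8 s, in which the tool goes at most 62.5 mm and 10.7 degrees, less where a joint would pass 70% of its speed; a pose out of reach is approached as far as the arm can. A call is refused whole if a number of a shift passes 6.25 or a number of a turn 10.7, either way. A call with a gripper value outside its range is refused whole. The fingers move at their own pace and stop on an object; FORCE is the grip in N (left out, the last holds). Time passes only in rows, so rows that do not move let the fingers close. It gives the time, the measured TCP pose, the force and the opening at its end, in the units of the state.
- telemetry.state(): the state, without advancing time (a new reading comes with each control period).
- viewer.grab_frame(name): name is "side" or "top"; returns a dict with "color" (480x640x3 uint8, red, green, blue), "K" (3x3 intrinsics, pixels), "k1" (the pictures are not rectified: a ray, as slopes to the right and down, at radius r is drawn at 1 + k1 r^2 times it, then the intrinsics apply), "rvec" (rotation vector, rad) and "tvec" (3), from world to camera coordinates, as OpenCV has them. Camera axes: x right, y down, z forward; pixel columns grow to the right and rows downward; lengths in mm; the calibration is good to about 2 mm. A picture is of the moment at which its call begins. There is no depth.
- job_done(): hands the job in, once; it reports no verdict.
The state is a dict: "time_s": time; "qpos": joint angles; "qvel": joint speeds; "effort": joint torques, N m; "ee_pos": TCP position; "ee_rot": TCP orientation; "force": force on the tool from outside, world axes, zero at the start; "torque": the same for the moment, N m; "gripper_width": finger opening in mm.
Only numpy, scipy, OpenCV 4.12 (cv2) and the standard library are available. Lean on these libraries where they do the work, as an engineer would, in place of code of your own. Each camera call takes 0.05 s, during which the arm holds its last target. There are 200 camera calls.

TASK

Take the gas line with the long lever handle out of service: first lift the short spray can out of the lever's swing and stand it gently in the blue tray, keeping it upright, then swing the lever a quarter turn to fully shut. Only once it is shut, pull that line's sprung bleed knob up to its stop, hold it there for a second to vent the line, and let it go back down fully. Leave the other line, with the short T-handle, and everything else on the bench as they are.

Things in the scene. Friction and masses are not known exactly. Their poses are not given: they have to be found in the camera images.
- valve_a: The line to be shut: steel pipe bridge on a grey plate (90 x 190 x 8 mm) fixed to the bench; origin: centre of the plate's underside. The pipe (24 mm thick, axis at 55 mm height) runs along the body's y from -78 to +78 mm and goes down into the plate at both ends; a 42 mm brass ball valve at the centre, its upright stem at x = y = 0, the long lever on top; bleed knob on the pipe at y = +60 mm.
- lever (a joint): Angle of the long lever of valve_a about the upright stem: 0 = open, lever along the pipe, pointing to valve_a's +y, over the bleed knob; 1.571 = shut, across the pipe, pointing to valve_a's -x (anticlockwise seen from above, through the quadrant -x, +y). Over-centre: it snaps to the nearer end stop and takes 0.4 N m to leave it.
- lever_stem (a point): Point on the lever's turning axis, at mid-height of the lever's bar (121 mm above the bench). x and y axes turn with the lever; the lever points along its y.
- lever_grip (a point): Point in the black rubber sleeve of the long lever, 110 mm from the turning axis. The sleeve is 18 mm wide, 14 mm high (114 to 128 mm above the bench) and runs from 62 to 150 mm from the axis. Axes turn with the lever; the lever points along y.
- bleed (a joint): Lift of valve_a's bleed knob: 0 = down (home), 0.020 m = pulled up to its stop. A spring draws it down (4 N at home, 11 N at the stop).
- bleed_grip (a point): Centre of valve_a's black bleed knob: an upright disc 32 mm in diameter and 16 mm high (86 to 102 mm above the bench when home, the point at 94), above the pipe 60 mm from the stem; it slides straight up. While the valve is open the lever lies 12 mm above it.
- can: Short aluminium spray can with white cap, upright and loose, standing in the lever's swing at the start: 52 mm in diameter up to 116 mm, then a 37 mm cap, 150 mm tall, about 0.22 kg; origin at the centre of its underside.
- tray: Low open blue tray fixed to the bench, 220 mm (its x) x 140 mm (its y), 35 mm high, walls and floor 4 mm; origin at the centre of its underside. tall_can_1 stands in its +x half; the -x half is free.
- tray_in (a point): Centre of the tray's inner floor, 4 mm above the bench; axes as the tray's.
- valve_b: The other line, which must stay open: same plate, pipe and bleed knob as valve_a, but a short T-handle 90 x 14 mm, 114 to 128 mm above the bench, centred on the stem. Origin and axes as valve_a.
- tee (a joint): Angle of valve_b's T-handle, 0 = open (along the pipe, y); leave it.
- bleed_b (a joint): Lift of valve_b's bleed knob, 0 = home; leave it.
- tall_can_1: Tall aluminium spray can standing in the tray, 64 mm in diameter, 195 mm tall; origin at the centre of its underside. Bystander.
- tall_can_2: Tall aluminium spray can, 64 mm in diameter, 195 mm tall, standing behind valve_a (on its +x side); origin at the centre of its underside. Bystander.
- oil_bottle: White bottle with black cap, 40 mm in diameter, 140 mm tall, standing beside the place where the shut lever ends up; origin at the centre of its underside. Bystander.
- jar: Small jar with steel lid in front of valve_b (on its -x side), 56 mm in diameter, 60 mm tall; origin at the centre of its underside. Bystander.
- spanner: Steel spanner 170 mm long lying along its x, behind valve_b; origin at its middle. Bystander.
- screwdriver: Screwdriver with black handle, 190 mm long, lying along its x; origin at its middle. Bystander.
- tape_roll: Roll of tape lying flat, 80 mm in diameter, 24 mm high; origin at the centre of its underside. Bystander.
There are look-alikes about, which are no part of the job. What is shaped like the can but red is not meant.

How it is judged (in metres and radians):
On the way, in this order (a step that is already met when the one before it is completed fails the run):
1. the short can stands upright on the floor of the tray (x of can in the frame of tray_in between -0.086 and 0.086 m and y of can in the frame of tray_in between -0.046 and 0.046 m and z of can in the frame of tray_in between -0.006 and 0.008 m and angle between can's own z axis and vertical below 0.12 rad), for 0.2 s.
2. the long lever is swung to shut (value of joint lever above 1.45 rad), for 0.2 s.
3. the bleed knob of that line is pulled up to its stop and held there (value of joint bleed above 0.016 m and value of joint lever above 1.4 rad), for 0.8 s.
At the end, for the whole second after the job is handed in: The short can stands at rest, upright within 7 degrees, on the tray's floor; the long lever is within 0.12 rad of its shut stop; its bleed knob is back down to within 3 mm; the T-handle is still open (within 0.12 rad) and its bleed knob down (all of step 1 and linear speed of can below 0.03 m/s and value of joint lever above 1.45 rad and value of joint each of bleed, bleed_b below 0.003 m and value of joint tee below 0.12 rad); the robot touches nothing.
It fails at once if the short can is tipped more than 35 degrees (angle between can's own z axis and vertical above 0.6 rad).
It fails at once if the short can drops into the tray (reaches its floor faster than 0.5 m/s) (horizontal distance between can and tray_in below 0.12 m and z of can in the frame of tray_in below 0.025 m and linear speed of can above 0.5 m/s).
It fails at once if the bleed knob is pulled more than 8 mm while its lever is not shut (value of joint bleed above 0.008 m and value of joint lever below 1.3 rad).
It fails at once if the other line's T-handle is turned more than 0.2 rad or its bleed knob pulled more than 5 mm (value of joint tee above 0.2 rad or value of joint bleed_b above 0.005 m).
It fails at once if a bystander is moved more than 30 mm or a standing one tipped over (distance of any of tall_can_1, tall_can_2, oil_bottle, jar, spanner, screwdriver, tape_roll from where it was at the start of the episode above 0.03 m or angle between any of tall_can_1, tall_can_2, oil_bottle, jar's own z axis and vertical above 0.4 rad).
It also fails if it takes over 66 s, if anything falls off the work surface, if the arm or the gripper's body presses on something with over 40 N, if the wrist force passes 120 N, or if a joint passes its speed limit or range.

## Working session

There is one attempt and no reset: what is moved stays moved. The work goes in short steps, Python scripts to look and compute and a shell command to move; the robot and the scene stay as the last step left them, time stands still between calls to the robot, and variables do not carry over. Pictures are saved under pics/ and viewed, about 8 in all and at most 12, crops included, and the job is handed in when it is done.

```bash
mkdir -p pics; cat > h.py <<'E'
import numpy as np, cv2
from workcell import telemetry, viewer, env
def grab(n,f):
    d=viewer.grab_frame(n); cv2.imwrite('pics/'+f+'.png',d['color'][:,:,::-1]); np.savez('pics/'+f+'.npz',**{k:np.array(d[k]) for k in d}); return d
def load(f): return dict(np.load('pics/'+f+'.npz'))
def dist(d): return np.array([float(d['k1']),0,0,0,0])
def proj(d,P): 
    return cv2.projectPoints(np.float64(P).reshape(-1,1,3),np.float64(d['rvec']).ravel(),np.float64(d['tvec']).ravel(),np.float64(d['K']),dist(d))[0][:,0]
def ray(d,uv):
    p=cv2.undistortPointsIter(np.float64(uv).reshape(-1,1,2),d['K'],dist(d),None,None,(3,100,1e-10))[:,0] if hasattr(cv2,'undistortPointsIter') else cv2.undistortPoints(np.float64(uv).reshape(-1,1,2),d['K'],dist(d))[:,0]
    R=cv2.Rodrigues(np.float64(d['rvec']).ravel())[0]
    return -R.T@np.float64(d['tvec']).ravel(), np.c_[p,np.ones(len(p))]@R
def atz(d,uv,z):
    c,r=ray(d,uv); return c+r*((np.broadcast_to(z,len(r))-c[2])/r[:,2])[:,None]
def crop(f,x,y,w,h,s,o):
    cv2.imwrite('pics/'+o+'.png',cv2.resize(cv2.imread('pics/'+f+'.png')[y:y+h,x:x+w],None,fx=s,fy=s,interpolation=cv2.INTER_CUBIC))
E
python3 - <<'E'
from h import *
for n in('top','side'):
    d=grab(n,n+'0'); print(n,ray(d,[[320,240]]),d['k1'],d['K'].tolist() if hasattr(d['K'],'tolist') else d['K'])
print(telemetry.state())
E
```

```text
top (array([ 401.91181578,    7.91914272, 1275.05842108]), array([[ 0.11206067, -0.00259209, -0.99373594]])) -0.08546517982435722 [[585.4858884895616, 0.0, 320.3687671065429], [0.0, 585.4858884895616, 234.92823571824772], [0.0, 0.0, 1.0]]
side (array([116.22283739, 528.19030898, 926.12510189]), array([[ 0.41043534, -0.46331953, -0.78545587]])) 0.015921332810225026 [[535.5117661543198, 0.0, 323.3238116836075], [0.0, 535.5117661543198, 237.34641530895186], [0.0, 0.0, 1.0]]
{'time_s': 0.1, 'qpos': array([-7.50542156e+01,  1.83462353e+01,  8.96989641e+01, -1.29344560e-03,
        7.20436788e+01, -1.14580396e+00]), 'qvel': array([ 0.00840505, -0.06887461, -0.04267931,  0.02200381,  0.04083869,
        0.00295534]), 'effort': array([ 5.29760346e-04, -4.13332236e+01, -2.32510060e+01,  7.29946489e-02,
        4.22694243e-02, -5.28780561e-05]), 'ee_pos': array([ 159.26187942, -552.0673754 ,  232.22486371]), 'ee_rot': array([-1.79911115e+02, -5.47695831e-04,  1.60919876e+01]), 'force': array([ 0.40892714,  0.45633353, -0.37648026]), 'torque': array([ 0.04168682,  0.01333435, -0.00521827]), 'gripper_width': 91.22776711021052}
```

View pics/top0.png

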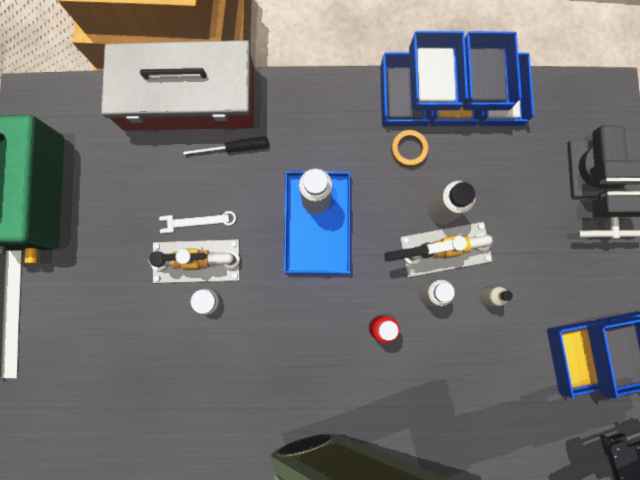

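View pics/side0.png

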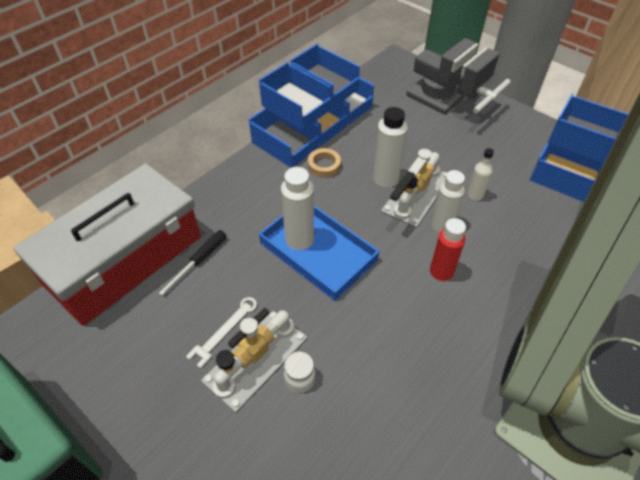

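The top view shows valve_a (long black lever) at about (445,248). The white-capped short can is at (440,293), the red look-alike at (386,330), the oil bottle at (500,296), tall_can_2 at (459,195) and the tray at (318,222). Valve_b, with the T-handle, is at (195,260).

There are two short cans: aluminium with a white cap at top (440,293) / side (450,200), and red at top (386,330) / side (448,250). The first fits, because it isn't red and stands on the lever's swing side. I'll confirm that in one crop.

```bash
python3 - <<'E'
from h import *
import numpy as np
a=cv2.imread('pics/top0.png')[165:345,370:530]; b=cv2.imread('pics/side0.png')[95:295,350:510]
a=cv2.resize(a,None,fx=3,fy=3,interpolation=2); b=cv2.resize(b,None,fx=2.7,fy=2.7,interpolation=2)
cv2.imwrite('pics/a.png',np.hstack([a,b[:540,:320*1]])) 
E
```

```text
(no output)
```

View pics/a.png

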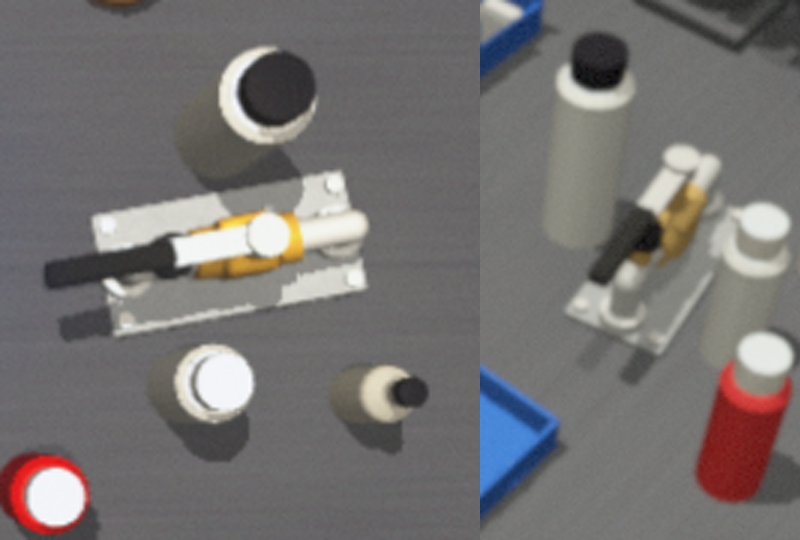

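The crop confirms it: the aluminium can with the white cap (crop (223,382)) stands beside valve_a in the lever's swing, and the red one (55,497) is the look-alike. Next I'll measure positions.

```bash
python3 - <<'E'
from h import *
np.set_printoptions(precision=1,suppress=True)
d=load('top0'); s=load('side0')
g=lambda n,uv,z:print(n,atz(d,[uv],z)[0])
g('can',(444.3,292.3),150)
for c in[(401,236.3),(484,222.3),(492.3,260.7),(408.7,277)]: g('plate',c,8)
pc=atz(d,[(401,236.3),(484,222.3),(492.3,260.7),(408.7,277)],8); print('centre',pc.mean(0))
g('levertip',(385.7,256.7),121); g('stemcap',(459.7,243.7),130)
g('red',(388.3,330.7),150); g('oil',(506.7,295.3),140); g('tall2',(462.3,194.3),195); g('tall1',(315,182),195)
for c in[(285,171.5),(350.5,171.5),(351,273.5),(285,274)]: g('tray',c,35)
# side: can cap centre crop(764-480,224)/2.7+(350,95)
print('side can',atz(s,[((764-480)/2.7+350,224/2.7+95)],150), 'red',atz(s,[((766-480)/2.7+350,356/2.7+95)],150))
print('side tall2',atz(s,[((600-480)/2.7+350,55/2.7+95)],195))
E
```

```text
can [ 424.8 -232.8  150. ]
plate [ 550.9 -172.3    8. ]
plate [ 579.8 -356.9    8. ]
plate [ 494.9 -371.5    8. ]
plate [ 461.9 -186.6    8. ]
centre [ 521.9 -271.9    8. ]
levertip [ 497.3 -124.7  121. ]
stemcap [ 520.5 -271.2  130. ]
red [ 353.4 -123.1  150. ]
oil [ 417.2 -357.6  140. ]
tall2 [ 607.3 -264.2  195. ]
tall1 [633.5  13.2 195. ]
tray [691.8  78.7  35. ]
tray [690.2 -63.1  35. ]
tray [469.6 -60.1  35. ]
tray [470.1  79.6  35. ]
side can [[ 422.7 -232.2  150. ]] red [[ 351.2 -123.1  150. ]]
side tall2 [[ 603.9 -261.4  195. ]]
```

```bash
python3 -m jog '[[[0,0,0],8,1],[[0,0,0],8,1],[[3.8,-4.6,0],0,1],[[3.8,-4.6,0],0,1],[[3.8,-4.6,0],0,1],[[3.8,-4.6,0],0,1],[[3.8,-4.6,0],0,1],[[3.8,-4.6,0],0,1]]' 30
```

```text
time_s: 1.1
ee_pos: [393.6, -272.6, 229.3]
ee_rot: [-179.7, 0.1, -1.0]
force: [0.8, -1.5, 0.1]
gripper_width: 91.1
```

```bash
python3 -m jog '[[[1.5,-2,0],-1,1],[[1.5,-2,0],0,1],[[0,0,0],0,1]]'
```

```text
time_s: 1.48
ee_pos: [426.1, -227.7, 228.5]
ee_rot: [-179.6, 0.2, 0.5]
force: [0.0, -0.2, 0.1]
gripper_width: 91.4
```

```bash
python3 -m jog '[[[-0.25,0.5,0],0,1],[[0,0,3],0,1],[[0,0,3],0,1],[[0,0,3],0,1],[[0,0,2.5],0,1],[[0,0,0],0,1]]'
```

```text
time_s: 2.22
ee_pos: [419.2, -239.0, 110.7]
ee_rot: [-179.8, 0.2, 0.0]
force: [0.3, 0.2, -0.1]
gripper_width: 91.3
```

```bash
python3 -m jog '[[[0.4,-0.6,0.6],0,1],[[0,0,0.6],0,1],[[0,0,0],0,1],[[0,0,0],0,1]]'
```

```text
time_s: 2.72
ee_pos: [424.6, -234.6, 100.7]
ee_rot: [-179.9, -0.0, -0.0]
force: [-0.6, 0.2, 0.1]
gripper_width: 91.3
```

```bash
python3 -m jog '[[[0,0,0],0,0.6],[[0,0,0],0,0.45],[[0,0,0],0,0.45],[[0,0,0],0,0.45],[[0,0,0],0,0.45],[[0,0,0],0,0.45]]' 30
```

```text
time_s: 3.48
ee_pos: [425.0, -234.8, 101.4]
ee_rot: [-180.0, -0.1, -0.0]
force: [-1.4, -0.1, 0.2]
gripper_width: 51.3
```

```bash
python3 -m jog '[[[0,0,-2],0,0.4],[[0,0,-3],0,0.4],[[0,0,-4],0,0.4],[[0,0,-4],0,0.4],[[0,0,-2.5],0,0.4],[[0,0,0],0,0.4]]' 30; python3 -c "
from h import *
grab('side','side1');crop('side1',320,60,200,240,2.5,'b')"
```

```text
time_s: 4.22
ee_pos: [422.2, -233.2, 256.5]
ee_rot: [-179.6, 0.5, -0.0]
force: [-0.2, 1.0, -3.8]
gripper_width: 51.1
```

View pics/b.png

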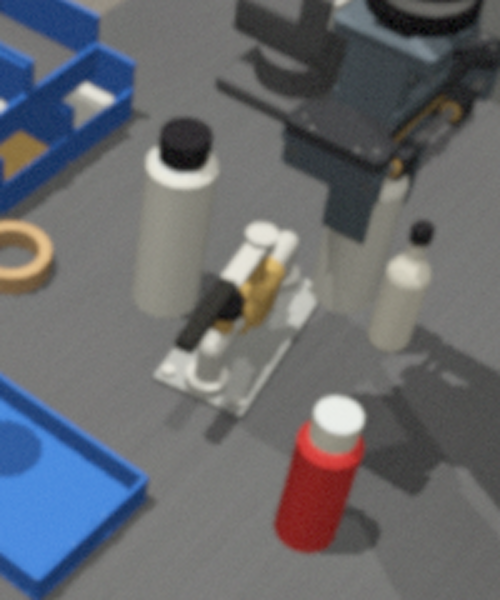

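The can is held upright, above everything at crop (360,250), and nothing else has moved. Now I'll carry it to the tray.

```bash
python3 -m jog '[[[0.8,-2.4,0],0,0.4],[[1.6,-4,0],0,0.4],[[1.8,-4.4,0],0,0.4],[[1.8,-4.4,0],0,0.4],[[1.8,-4,0],0,0.4],[[1.2,-2.4,0],0,0.4],[[0.6,-1.2,0],0,0.4],[[0,0,0],0,0.4],[[0,0,0],0,0.4]]'
```

```text
time_s: 5.4
ee_pos: [512.1, 1.7, 237.7]
ee_rot: [-179.3, 2.5, -0.2]
force: [0.1, -0.2, -3.3]
gripper_width: 51.1
```

```bash
python3 -m jog '[[[0.6,-0.3,0],0,0.4],[[0.5,-0.2,1],0,0.4],[[0,0,2],0,0.4],[[0,0,2.5],0,0.4],[[0,0,2.5],0,0.4],[[0,0,1.5],0,0.4],[[0,0,0.8],0,0.4],[[0,0,0],0,0.4],[[0,0,0],0,0.4]]'
```

```text
time_s: 6.52
ee_pos: [520.5, 4.6, 129.6]
ee_rot: [-179.4, 2.3, -0.5]
force: [-0.1, -0.2, -2.9]
gripper_width: 51.2
```

```bash
python3 -m jog '[[[0.2,-0.2,0.6],0,0.4],[[0,0,0.5],0,0.4],[[0,0,0.4],0,0.4],[[0,0,0.4],0,0.4],[[0,0,0.2],0,0.4],[[0,0,0],0,0.4],[[0,0,0],0,0.4]]'
```

```text
time_s: 7.4
ee_pos: [522.7, 7.1, 108.3]
ee_rot: [-179.4, 2.2, -0.5]
force: [-1.2, 0.6, -3.1]
gripper_width: 51.4
```

```bash
python3 -m jog '[[[0,0,0.2],0,0.4],[[0,0,0.2],0,0.4],[[0,0,0],0,0.4],[[0,0,0],0,0.4]]'
```

```text
time_s: 7.9
ee_pos: [523.3, 7.1, 106.5]
ee_rot: [-179.4, 2.0, -0.5]
force: [-1.2, 0.0, -3.4]
gripper_width: 51.5
```

```bash
python3 -m jog '[[[0,0,0.2],0,0.4],[[0,0,0.2],0,0.4],[[0,0,0.1],0,0.4],[[0,0,0],0,0.4]]'
```

```text
time_s: 8.4
ee_pos: [523.4, 7.1, 106.2]
ee_rot: [-179.4, 1.9, -0.5]
force: [-0.8, 0.4, -2.3]
gripper_width: 51.5
```

```bash
python3 -m jog '[[[0,0,0.2],0,0.4],[[0,0,0],0,0.58],[[0,0,0],0,0.65],[[0,0,0],0,0.8],[[0,0,0],0,1],[[0,0,0],0,1],[[0,0,0],0,1],[[0,0,0],0,1]]'
```

```text
time_s: 9.4
ee_pos: [524.7, 7.2, 105.3]
ee_rot: [-179.4, 1.7, -0.5]
force: [0.2, -0.1, 0.7]
gripper_width: 91.5
```

```bash
python3 -m jog '[[[0,0,-1],0,1],[[0,0,-3],0,1],[[0,0,-4],0,1],[[0,0,-4],0,1],[[0,0,-3],0,1],[[0,1.5,0],0,0.5],[[0.5,3,0],0,0],[[0.5,4,0],0,0],[[0.5,4,0],0,0],[[0,0,0],0,0]]' 40; python3 -c "
from h import *
grab('side','side2');d=grab('top','top2');a=cv2.imread('pics/side2.png')[100:300,220:500];b=cv2.imread('pics/top2.png')[150:350,270:530]
cv2.imwrite('pics/c.png',np.vstack([cv2.resize(a,(420,300)),cv2.resize(b,(390,300))[:,:].copy() if 0 else cv2.resize(b,(420,300))]))
print(telemetry.state()['ee_pos'])"
```

```text
time_s: 10.65
ee_pos: [541.2, -125.4, 257.9]
ee_rot: [-179.4, 1.9, -0.5]
force: [0.4, 0.7, -0.1]
gripper_width: 43.9
[ 541.10511463 -123.06695737  258.23308723]
```

View pics/c.png

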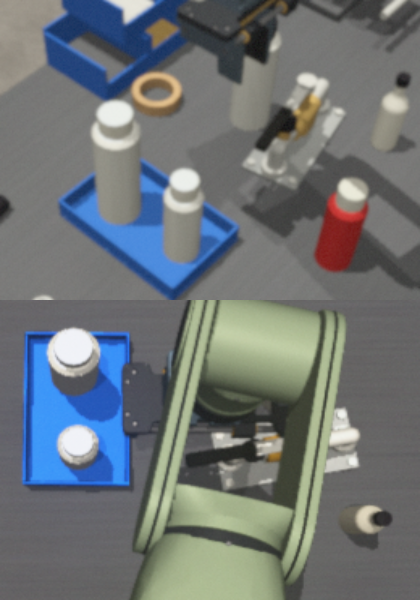

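The short can stands upright in the free half of the tray (lower panel (78,445), upper panel (183,215)). The other objects in view haven't moved. Next I'll bring the closed fingers down behind the lever.

```bash
python3 -m jog '[[[0.5,1.3,0],0,0],[[0,0,2],0,0],[[0,0,3],0,0],[[0,0,3],0,0],[[0,0,2.5],0,0],[[0,0,1],0,0],[[0,0,0],0,0]]'
```

```text
time_s: 11.62
ee_pos: [544.3, -133.7, 140.2]
ee_rot: [-179.4, 1.8, 0.1]
force: [1.0, 0.5, -0.1]
gripper_width: 0.3
```

```bash
python3 -m jog '[[[0,0.6,0.8],0,0],[[0,0.2,0.7],0,0],[[0,0,0],0,0]]';  python3 -m jog '[[[-1.2,0.2,0],0,0],[[-1.2,0.2,0],0,0],[[-1.2,0.2,0],0,0],[[-1.2,0.2,0],0,0]]'
```

```text
time_s: 12.0
ee_pos: [545.4, -142.5, 126.2]
ee_rot: [-179.5, 1.5, 0.1]
force: [0.9, 0.4, 0.1]
gripper_width: 0.6
time_s: 12.5
ee_pos: [497.6, -151.3, 128.5]
ee_rot: [-179.6, 1.1, 0.2]
force: [2.7, -0.4, -0.3]
gripper_width: 0.3
```

```bash
python3 -m jog '[[[-1.6,0.1,0.2],0,0],[[-1.6,0.4,0.1],0,0],[[-1.6,0.9,0],0,0],[[-1.6,1.3,0],0,0],[[-1.4,1.5,0],0,0],[[-1,1.7,0],0,0]]'
```

```text
time_s: 13.25
ee_pos: [398.0, -211.6, 126.4]
ee_rot: [-179.4, 1.6, 0.2]
force: [0.4, 0.5, -0.3]
gripper_width: 0.8
```

```bash
python3 -m jog '[[[0,1.5,0],0,0],[[0,1.5,0],0,0],[[0,1.2,0],0,0],[[0,0.6,0],0,0],[[0,0.4,0],0,0],[[0,0,0],0,0]]'
```

```text
time_s: 14.0
ee_pos: [395.4, -267.1, 124.9]
ee_rot: [-179.3, 1.9, 0.1]
force: [1.1, 0.5, 0.1]
gripper_width: 0.5
```

```bash
python3 -m jog '[[[0,0.5,0],0,0],[[0,0.5,0],0,0],[[0,0,0],0,0]]'; python3 -m jog '[[[0,-1,0],0,0],[[0,-1,-2],0,0],[[0,0,-4],0,0.5],[[0,0,-4],0,1],[[0,0,-3],0,1],[[0,-3,0],0,1],[[0,-4,0],0,1],[[0,-4,0],0,1],[[0,0,0],0,1]]'; python3 -c "
from h import *
grab('side','side3');d=grab('top','top3');a=cv2.imread('pics/side3.png')[80:300,350:520];b=cv2.imread('pics/top3.png')[150:350,370:530]
cv2.imwrite('pics/d.png',np.hstack([cv2.resize(a,None,fx=2.5,fy=2.5)[:500],cv2.resize(b,None,fx=2.3,fy=2.5)]))"
```

```text
time_s: 14.38
ee_pos: [395.3, -270.7, 124.7]
ee_rot: [-178.5, 1.9, 0.0]
force: [-0.1, 0.9, -0.1]
gripper_width: 0.3
time_s: 15.5
ee_pos: [399.0, -139.1, 262.0]
ee_rot: [-178.7, 1.9, 0.1]
force: [0.3, -0.6, 0.6]
gripper_width: 67.5
```

View pics/d.png

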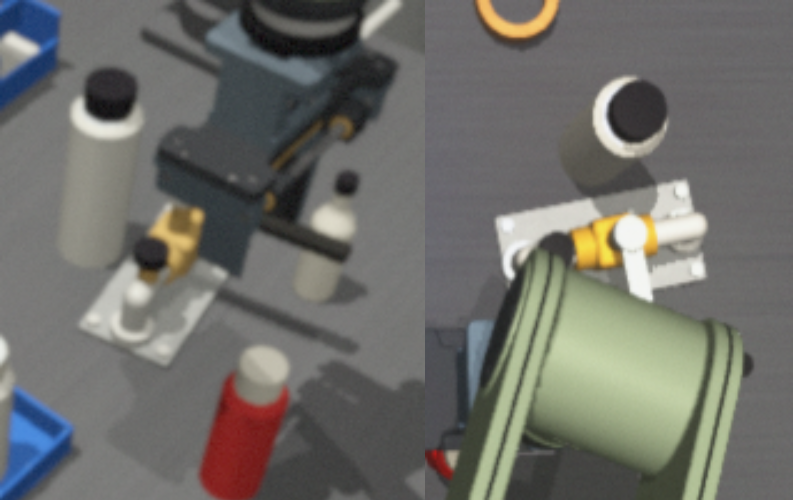

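The top panel shows the lever across the pipe, pointing to -x (stem (632,232), bar to (640,297)), so it is shut. The knob is free: black disc at left-panel (151,253). I'll turn the wrist and locate the knob.

```bash
python3 -m jog '[[[0,0,0],9,1],[[0,0,0],9,1],[[0,0,0],9,1],[[0,0,0],9,1],[[0,0,0],9,1],[[0,0,0],9,1],[[0,0,0],2,1],[[0,0,0],0,1]]' 50; python3 - <<'E'
from h import *
s=load('side3'); k=atz(s,[(151/2.5+350,253/2.5+80-5)],102)[0]
k2=atz(s,[(151/2.5+350,243/2.5+80)],102)[0]; print(k,k2)
t=load('top3'); print(atz(t,[(370+(553-425)/2.3,150+246/2.5)],102))
print(proj(t,[[511.4,-212.3,102]]),proj(s,[[511.4,-212.3,102]]))
st=telemetry.state(); p=st['ee_pos']; print(p,st['ee_rot'],st['qpos'])
R=cv2.Rodrigues(np.zeros(3))[0]
from scipy.spatial.transform import Rotation as Ro
print('tool shift cm',Ro.from_euler('xyz',st['ee_rot'],degrees=True).inv().apply(np.array([511.4,-212.3,200])-p)/10)
a=cv2.resize(cv2.imread('pics/side3.png')[140:240,360:480],None,fx=6,fy=6,interpolation=2);cv2.imwrite('pics/e.png',a)
E
```

```text
time_s: 16.6
ee_pos: [399.9, -150.0, 260.4]
ee_rot: [178.8, 1.8, -58.6]
force: [0.2, -0.2, -0.4]
gripper_width: 91.4
[ 517.11589709 -219.38826725  102.        ] [ 515.33872898 -216.90401067  102.        ]
[[ 514.66385927 -208.24752383  102.        ]]
[[427.6995174  249.98490545]] [[410.64486403 179.20398295]]
[ 399.8662861  -150.02555478  260.44839139] [178.82370639   1.84250338 -58.55410531] [-22.21527159   4.87144325 103.16622538   0.14959724  74.14350849
 126.27630417]
tool shift cm [11.32007705 -6.38185701  5.55397114]
```

View pics/e.png

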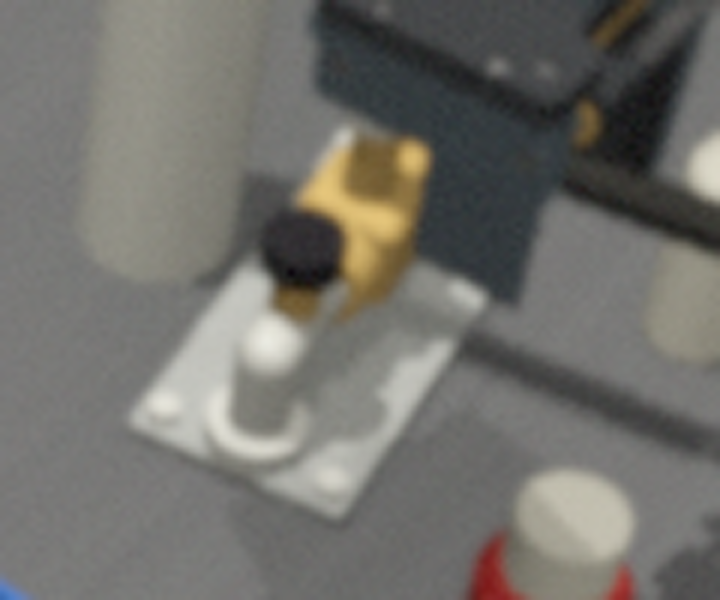

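The knob spans (263–343, 207–290) in the crop, so its centre is at full-image (410.5,181.3). That matches the projected (511.4,-212.3). Moving above it.

```bash
python3 -m jog '[[[1.6,-0.9,0.5],0,1],[[2.4,-1.3,1.2],0,1],[[2.6,-1.5,1.4],0,1],[[2.4,-1.4,1.2],0,1],[[1.2,-0.7,0.5],0,1],[[0,0,0],0,1],[[0,0,0],0,1]]'; cat >> h.py <<'E'
def to(P):
    from scipy.spatial.transform import Rotation as Ro
    st=telemetry.state(); print(st['ee_pos'],Ro.from_euler('xyz',st['ee_rot'],degrees=True).inv().apply(np.array(P)-st['ee_pos'])/10)
E
python3 -c "
from h import *
to([511.4,-212.3,150])"
```

```text
time_s: 17.48
ee_pos: [507.8, -212.3, 204.1]
ee_rot: [178.8, 1.7, -58.5]
force: [-0.2, -1.0, -0.6]
gripper_width: 91.2
[ 507.75705487 -212.32446932  204.11409693] [ 0.35242547 -0.42323557  5.39562223]
```

```bash
python3 -m jog '[[[0.3,-0.3,1.5],0,1],[[0,-0.1,2],0,1],[[0,0,1.6],0,1],[[0,0,0.6],0,1],[[0,0,0],0,1],[[0,0,0],0,1]]'; 
python3 -c "
from h import *
to([511.4,-212.3,95])"
```

```text
time_s: 18.23
ee_pos: [509.7, -210.7, 146.0]
ee_rot: [178.9, 1.6, -58.5]
force: [-0.2, -0.0, 0.7]
gripper_width: 90.8
[ 509.74341107 -210.72316539  145.97724428] [ 0.36372526 -0.15421265  5.08753611]
```

```bash
python3 -m jog '[[[0.3,-0.1,1],0,1],[[0,0,1.6],0,1],[[0,0,1.4],0,1],[[0,0,0.7],0,1],[[0,0,0.2],0,1],[[0,0,0],0,1],[[0,0,0],0,1]]'; 
python3 -c "
from h import *
to([511.4,-212.3,95])"
```

```text
time_s: 19.1
ee_pos: [512.5, -213.1, 95.8]
ee_rot: [179.1, 1.4, -58.5]
force: [0.6, 0.7, 0.6]
gripper_width: 91.1
[ 512.5008853  -213.12554612   95.82264059] [-0.12590602  0.04930804  0.0861308 ]
```

Good. Closing.

```bash
python3 -m jog '[[[0,0,0],0,0.5],[[0,0,0],0,0.2],[[0,0,0],0,0.2],[[0,0,0],0,0.2],[[0,0,0],0,0.2],[[0,0,0],0,0.2],[[0,0,0],0,0.2]]' 50
```

```text
time_s: 19.98
ee_pos: [513.1, -213.2, 96.7]
ee_rot: [179.2, 1.3, -58.5]
force: [0.0, 0.4, -0.2]
gripper_width: 30.7
```

```bash
python3 -m jog '[[[0,0,-0.5],0,0.2],[[0,0,-0.5],0,0.2],[[0,0,-0.4],0,0.2],[[0,0,-0.3],0,0.2]]' 50
```

```text
time_s: 20.48
ee_pos: [513.1, -213.2, 112.0]
ee_rot: [179.1, 1.4, -58.5]
force: [2.7, -1.2, -10.1]
gripper_width: 30.6
```

```bash
python3 -m jog '[[[0,0,-0.3],0,0.2],[[0,0,-0.3],0,0.2],[[0,0,-0.2],0,0.2]]' 50
```

```text
time_s: 20.85
ee_pos: [513.1, -213.2, 117.0]
ee_rot: [179.0, 1.5, -58.5]
force: [7.2, -2.5, -27.8]
gripper_width: 30.2
```

```bash
python3 -m jog '[[[0,0,0],0,0.2],[[0,0,0],0,0.2],[[0,0,0],0,0.2],[[0,0,0],0,0.2],[[0,0,0],0,0.2]]'; python3 -m jog '[[[0,0,0],0,0.2],[[0,0,0],0,0.2],[[0,0,0],0,0.2],[[0,0,0],0,0.2],[[0,0,0],0,0.2],[[0,0,0],0,0.2]]'; python3 -c "
from h import *
grab('side','side4');a=cv2.resize(cv2.imread('pics/side4.png')[110:240,340:500],None,fx=4,fy=4,interpolation=2);cv2.imwrite('pics/f.png',a)"
```

```text
time_s: 21.48
ee_pos: [513.1, -213.2, 116.7]
ee_rot: [179.0, 1.5, -58.5]
force: [2.8, -0.8, -12.1]
gripper_width: 31.1
time_s: 22.22
ee_pos: [513.1, -213.2, 116.8]
ee_rot: [179.0, 1.5, -58.5]
force: [1.8, -1.2, -12.6]
gripper_width: 30.7
```

View pics/f.png

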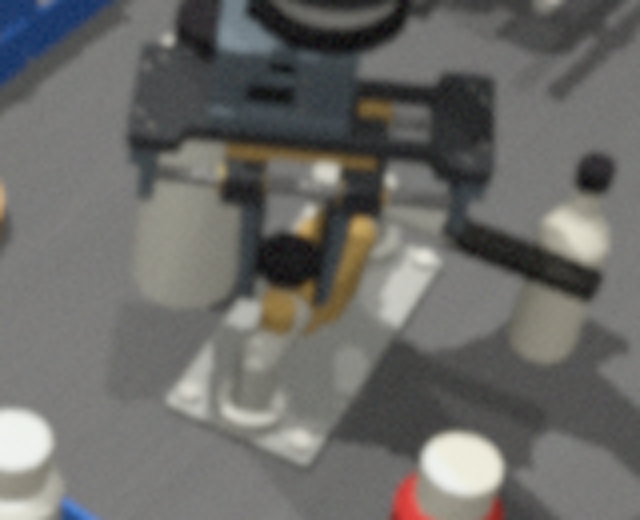

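The knob is held up between the fingers: full-image (412.5,174.5) against (410.5,181.3) before, which is about 20 mm of lift. The 12 N load fits the spring at its stop. Held for over 1.3 s, so I'll lower and release it.

```bash
python3 -m jog '[[[0,0,0.5],0,0.2],[[0,0,0.5],0,0.2],[[0,0,0.5],0,0.2],[[0,0,0.4],0,0.2],[[0,0,0.2],0,0.2],[[0,0,0],0,0.2]]'; python3 -m jog '[[[0,0,0],0,0.5],[[0,0,0],0,1],[[0,0,0],0,1],[[0,0,0],0,1],[[0,0,0],0,1],[[0,0,-0.2],0,1]]'
```

```text
time_s: 23.02
ee_pos: [513.1, -213.2, 97.0]
ee_rot: [179.1, 1.4, -58.5]
force: [0.8, -0.3, -4.3]
gripper_width: 30.7
time_s: 23.78
ee_pos: [512.9, -213.3, 100.9]
ee_rot: [179.1, 1.3, -58.5]
force: [0.3, -0.2, -0.2]
gripper_width: 88.1
```

Now retract straight up, move clear and check.

```bash
python3 -m jog '[[[0,0,-1.5],0,1],[[0,0,-3],0,1],[[0,0,-4],0,1],[[0,0,-4],0,1],[[0,0,-4],0,1],[[-3,3,0],0,1],[[-4,4,0],0,1],[[-4,4,0],0,1],[[-4,4,0],0,1],[[0,0,0],0,1]]';python3 -m jog '[[[-2,4,0],0,1],[[0,0,0],0,1],[[0,0,0],0,1],[[0,0,0],0,1]]'; python3 -c "
from h import *
grab('side','side5');d=grab('top','top5');a=cv2.imread('pics/side5.png')[80:420,150:520];b=cv2.imread('pics/top5.png')[130:350,140:530]
cv2.imwrite('pics/g.png',np.hstack([cv2.resize(a,(400,368)),cv2.resize(b,(400,368*0+226)) if 0 else cv2.resize(b,(400,368))]))"
```

```text
time_s: 25.02
ee_pos: [306.7, -165.0, 285.8]
ee_rot: [179.5, 0.6, -58.4]
force: [0.2, -0.1, 0.2]
gripper_width: 91.3
time_s: 25.52
ee_pos: [264.8, -170.5, 289.5]
ee_rot: [179.7, 0.2, -58.4]
force: [-0.5, -0.2, -0.2]
gripper_width: 91.0
```

View pics/g.png

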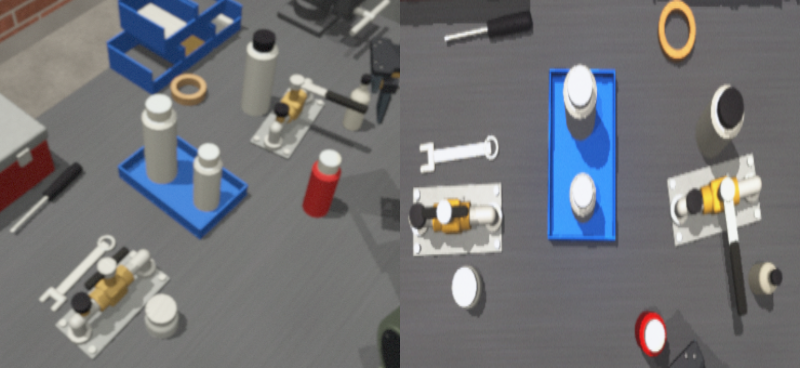

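The final view shows the can upright in the tray (right panel (583,195)) and the lever across the pipe with its tip at (740,310). The knob is down, valve_b and the bystanders are in place, and the gripper is clear. A quick lever-angle check, then I'll hand in.

```bash
python3 - <<'E'
from h import *
from workcell import job_done
d=load('top5'); f=lambda x,y:(140+(x-400)*390/400,130+y*220/368)
p=atz(d,[f(728,190),f(740,312)],[130,121]); v=(p[1]-p[0])[:2]; print(p,np.degrees(np.arctan2(v[1],v[0]))%360-99.2)
s=load('side5'); print(proj(s,[[511.4,-212.3,94]]))
# dark blob = knob, in side5
g=cv2.cvtColor(s['color'],cv2.COLOR_RGB2GRAY)[165:200,398:424]; y,x=np.where(g<60); print('knob px',x.mean()+398,y.mean()+165)
print(job_done())
E
```

```text
[[ 520.69524347 -271.37857214  130.        ]
 [ 377.04184569 -291.46111948  121.        ]] 88.75829388340098
[[410.15301333 181.81906506]]
knob px 409.67175572519085 181.4351145038168
the job is handed in; nothing more can be done
None
```

The job is handed in: the short can is in the tray, the long lever is shut, and the line was vented after that. It took about 26 s of the 66 s allowed; no verdict is reported.

- **Can:** I lifted it out of the lever's swing and set it down gently in the tray's free half. The last pictures show it upright there.
- **Lever:** I pushed it round with the closed fingers. It measures about 88.8° in the last top view (about 1.55 rad, above the 1.45 needed).
- **Bleed knob:** I pulled it up 20 mm to its stop. The force peaked at 28 N there and settled at about 12 N. I held it for about 1.4 s, then lowered and released it. In the last picture it is within 1 px of its home position.
- **Everything else:** By eye in the last pictures, valve_b and the bystanders are where they started, and the gripper is clear of everything.

No check failed. The tool picked up a tilt of up to 2.5° while carrying the can, which had no visible effect on the placement.

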